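# Lock the bottling conveyor off before cleaning

## Task

Lock the bottling conveyor off for cleaning: first turn the big isolator knob (the one with the long flat tab) fully anticlockwise, as seen facing the panel, to its end stop, so that its tab lies under the bracket. Then take the locking pin out of its white block and push it through the hole of the bracket and of the tab until its collar rests on the bracket, and let go. Leave the small round dial, the two bottles and the tape roll as they are.

Things in the scene. Friction and masses are not known exactly. Their poses are not given: they have to be found in the camera images.
- panel: Grey operator panel, face 200 (x) by 240 (y) mm, box 70 mm thick, on a fixed stand. Origin: centre of the face, 135 mm above the table. z: outward normal, 30 degrees from vertical, leaning towards the robot; y: to its left edge seen from the robot; x: up the slope. On the face (x, y mm): knob axis -5, +35; bracket hole -5, -35; small dial +55, -80.
- knob_grip (a point): Grip point on the isolator knob's axis, 42 mm above the panel face. Black bar grip 14 mm wide (x), 46 mm long (y), top 12 mm above this point. Round skirt, 48 mm in diameter, and flat steel tab, 20 to 26 mm wide, have their tops 26 mm below it. The tab reaches out along -y to 83 mm, its 16 mm hole 70 mm from the axis. The axes turn with the knob, z the panel normal.
- knob (a joint): Angle of the isolator knob in rad: 0 at the off end stop (fully anticlockwise seen facing the panel), growing clockwise to 3.6. At 0 the hole of its tab lies exactly under the bracket's hole. It stays where it is left.
- eyelet (a point): Centre of the upper mouth of the 13 mm through hole in the fixed steel bracket, 36 mm above the panel face; axes those of the panel, hole along z. Bracket plate 40 (x) by 36 (y) mm, 6 mm thick, 30 mm clear under it, on a leg at its -y side; the knob's tab swings in under it.
- pin: Steel locking pin, loose, upright in the white block. Origin: centre of the collar's underside; z along the pin towards its grip. Below: round shank 9 mm in diameter, 34 mm long, the last 8 mm tapering to 5 mm. Above: collar 24 mm in diameter, 5 mm high, then a flat black grip 12 mm thick (x), 26 mm wide (y), from 5 to 43 mm above the origin. About 0.05 kg, the grip light.
- pin_tip (a point): The lower end of the pin's shank, on its axis, 34 mm below the pin's origin.
- holder: White plastic block of 60 by 60 by 45 mm, fixed to the table, origin at the centre of its underside. The pin hangs by its collar in a loose 14 mm hole in the middle of the top.
- dial_mark (a point): Mark on the top rim of the small round black dial (36 mm in diameter, 20 mm high, near the panel's upper right corner), 16 mm from its axis. To be left alone.
- bottle_a: Full green glass bottle, 68 mm in diameter, 250 mm high, loose. Origin: centre of its underside. To be left alone.
- bottle_b: A second bottle of the same kind. To be left alone.
- tape_roll: Cardboard-brown roll of tape lying flat, 90 mm outside and 72 mm inside diameter, 40 mm high, loose. Origin: centre of its underside. To be left alone.

How it is judged:
By the outcome, as a careful person would: the job done as asked, in the order asked, and still so for the second after the job is handed in, with the robot touching nothing.
It also fails if it takes over 64 s, if anything falls off the work surface, if the arm or the gripper's body presses on something with over 40 N, if the wrist force passes 120 N, or if a joint passes its speed limit or range.

## Robot

A 6-joint arm with a two-finger parallel gripper is mounted at the origin on the work surface. World frame = base frame: x ahead of the robot, y to its left, z up, the work surface at z = 0. Lengths are in mm, angles in rad, forces in N, time in s.
With the tool pointing down it reaches from about 350 to 775 mm from the base axis. Payload 5.5 kg.
Tool frame: the origin (TCP) lies at the centre of the arm's flange, where the gripper is bolted on; the fingertips stand 173 mm ahead of it and the grasp point (between the pads) lies r.grip_point_offset ahead of it (r.grip_point_offset is the distance from the TCP to the grasp point, in mm); z points along the fingers, y is the line along which they close (so a half turn about z gives the same grasp; the last joint's range is limited). The gripper opens to 85 mm and grips with 20 to 120 N. Pads are 22 mm wide; open, the fingers measure 114 mm over their backs; the gripper's body (76 mm by 85 mm) begins 54 mm behind the grasp point. The pads swing forward as they close: fully open they stand 13 mm farther back than shut.
Start: joints at [1.03, 0.313, 0.046, 1.304, 0, 1.431], TCP at [224.359, 529.449, 404.723] pointing down, gripper open.
Joint ranges: [-2.76, 2.76], [-0.86, 1.69], [-1.03, 1.26], [-2.2, 2.34], [-1.47, 1.5], [-3.14, 3.14]. Speed limits (rad/s): [2.57, 2.57, 3.14, 3.14, 3.14, 3.14].

## Interface

Orientations are given as a unit quaternion [w, x, y, z].
In Python, from rig import r gives the robot as it stands. The module is installed in compiled form; this text tells all that it offers. Calls block until the motion is done:
- r.move_to(position, orientation): joint-space move of the TCP to a pose.
- r.line_to(position, attitude=None, velocity=150, force_limit=None): straight line of the TCP; attitude=None keeps the orientation; velocity is the mean speed in mm/s. With force_limit (N) it stops when the force on the tool has changed by that much, and returns True; else False.
- r.set_joints(angles): joint-space move.
- r.move_gripper(opening, force=None): finger opening in mm; force is the grip in N (None keeps the last); returns when the fingers have stopped.
- r.dwell(seconds).
- r.inverse_kinematics(position, orientation): joint angles nearest the present ones, or None.
- r.get_state(): the state.
- r.snapshot(name): name is "side" or "top" or "wrist"; returns (picture, depth): 384x512x3 uint8, red, green, blue; 384x512 float32, mm along the optical axis (not along the pixel's ray), 0 where there is no reading.
- r.get_calibration(name): a dict with "K" (3x3 intrinsics, pixels), "R" (3x3) and "t" (3): a world point X has camera coordinates R X + t. Camera axes: x right, y down, z forward; pixel columns grow to the right and rows downward; lengths in mm; the calibration is good to about 2 mm. A picture is of the moment at which its call begins: read the wrist's pose just before it. get_calibration takes no time and is no camera call; for the wrist camera it gives the pose at the moment of the call.
A pose or a line that the arm cannot do raises r.MotionError and nothing moves.
- r.hand_in(): hands the job in; it is judged then, once.
The state is a dict: "t": time; "qpos": joint angles; "joint_vel": joint speeds; "tau": joint torques, N m; "position": TCP position; "ee_rot": TCP orientation; "wrist_force": force on the tool from outside, world axes, zero at the start; "torque": the same for the moment, N m; "gripper_width": finger opening in mm; "grasp_force": force on a finger pad.
Only numpy, scipy, OpenCV 4.12 (cv2) and the standard library are available. Lean on these libraries where they do the work, as an engineer would, in place of code of your own. Each camera call takes 0.05 s, during which the arm holds its last target. There are 200 camera calls.

## Working session

There is one attempt and no reset: what is moved stays moved. The work goes in short steps, each a Python script; the robot and the scene stay as the last script left them, time stands still between calls to the robot, and variables do not carry over. Pictures are saved under pics/ and viewed, at most 10 in all, crops included, and the job is handed in when it is done.

```bash
mkdir -p pics; ls
cat > h.py <<'E'
import numpy as np, cv2
from rig import r
from scipy.spatial.transform import Rotation as Ro
def cloud(depth,c):
    v,u=np.mgrid[0:depth.shape[0],0:depth.shape[1]]
    K=c["K"];z=depth
    P=np.stack([(u-K[0,2])/K[0,0]*z,(v-K[1,2])/K[1,1]*z,z],-1)
    return (P-c["t"])@np.array(c["R"])   # R^T (P-t)
def snap(name,fn=None):
    c={k:np.array(v) for k,v in r.get_calibration(name).items()}
    p,d=r.snapshot(name)
    if fn: cv2.imwrite("pics/"+fn,p[:,:,::-1]); np.savez("pics/"+fn[:-4],p=p,d=d,**c)
    return p,d,c
E
python3 - <<'E'
from h import *
import cv2
ims=[]
for n in("side","top"):
    p,d,c=snap(n,n+"0.png"); ims.append(p); print(n,c["K"][0,0],-c["R"].T@c["t"])
print(r.grip_point_offset,r.get_state()["ee_rot"],r.get_state()["t"])
E
```

```text
pics
side 380.5648608844356 [ 138.17989909 -548.89250705  970.08935967]
top 354.25198099338115 [425.62447648  -7.6510386  899.0382884 ]
154.70000000000002 [-2.65292943e-04  1.99108711e-01  9.79977062e-01 -7.80651503e-04] 0.1
```

View pics/side0.png

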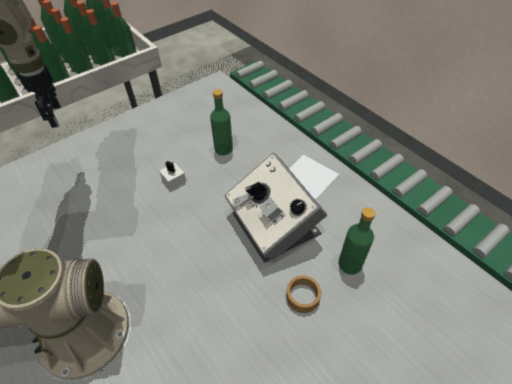

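View pics/top0.png

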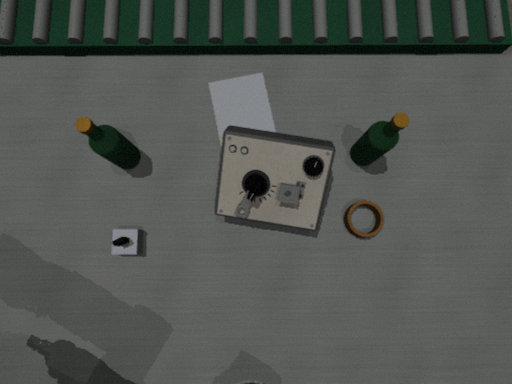

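The side view shows the panel around (275,205) and the pin block at (172,174). The top view shows the knob at (256,183) with its tab pointing to (243,210), the bracket at (290,194), the dial at (313,166) and the pin grip at (122,241). The tab is therefore about 1.9 rad clockwise of the bracket.

```bash
cat > meas.py <<'E'
from h import *
def panel(fn):
    f=np.load(fn); W=cloud(f["d"],f); p=f["p"].astype(int); ok=f["d"]>0
    # initial: points near the panel, plane with normal 30 deg from vertical
    m=ok&(W[...,2]>60)&(W[...,2]<210)&(abs(W[...,0]-470)<170)&(abs(W[...,1]+30)<170)
    br=p.sum(2)>330
    m&=br&(p.max(2)-p.min(2)<60)
    P=W[m]; best=None; rng=np.random.default_rng(0)
    for _ in range(2000):
        a=P[rng.integers(len(P),size=3)]; n=np.cross(a[1]-a[0],a[2]-a[0]); L=np.linalg.norm(n)
        if L<1: continue
        n/=L; n*=np.sign(n[2]); 
        if abs(n[2]-.866)>.06: continue
        k=(abs((P-a[0])@n)<2).sum()
        if best is None or k>best[0]: best=(k,n,a[0])
    k,n,a=best; Q=P[abs((P-a)@n)<3]; c=Q.mean(0); n=np.linalg.svd(Q-c)[2][2]; n*=np.sign(n[2])
    y=np.cross(n,[0,0,1.]);  # horizontal in plane
    y/=np.linalg.norm(y); y*=np.sign(y[1]); x=np.cross(y,n)
    R=np.stack([x,y,n],1)
    # hull of inliers in plane
    al=W[ok&(abs((W-c)@n)<4)&(W[...,2]>60)&(W[...,2]<210)&(np.linalg.norm(W-c,axis=-1)<170)]
    q=(al-c)@R; rect=cv2.minAreaRect(q[:,:2].astype(np.float32))
    o=c+R@np.array([*rect[0],0])
    print(fn,"n",n.round(3),"tilt",np.degrees(np.arccos(n[2])).round(2),"rect",np.round(rect[1],1),round(rect[2],2),"o",o.round(1),"k",len(Q),"yaw",np.degrees(np.arctan2(-x[1]*-1,x[0])).round(2))
    return o,R,W,p,ok
if __name__=="__main__":
    for s in("top","side"):
        o,R,W,p,ok=panel(f"pics/{s}0.npz")
        q=(W-o)@R
        b=ok&(abs(q[...,0]+5)<30)&(abs(q[...,1]+35)<25)&(abs(q[...,2]-36)<3)
        if b.any():
            rc=cv2.minAreaRect(q[b][:,:2].astype(np.float32)); print(" bracket",np.round(rc[0]+rc[1],1),rc[2],q[b][:,2].mean(),b.sum())
        g=ok&(np.hypot(q[...,0]+5,q[...,1]-35)<40)&(abs(q[...,2]-54)<4)
        if g.any(): 
            rc=cv2.minAreaRect(q[g][:,:2].astype(np.float32)); print(" grip",np.round(rc[0]+rc[1],1),rc[2],q[g][:,2].mean(),g.sum())
        t=ok&(np.hypot(q[...,0]+5,q[...,1]-35)<88)&(np.hypot(q[...,0]+5,q[...,1]-35)>32)&(abs(q[...,2]-16)<4)&~((abs(q[...,0]+5)<24)&(q[...,1]<5))
        c=q[t].mean(0); print(" tab",c.round(1),t.sum(),"angle",np.arctan2(c[0]+5,c[1]-35))
        h=ok&(abs(W[...,2]-45)<6)&(W[...,1]>150)&(W[...,1]<500)&(W[...,0]>200)&(p.min(2)>120)
        rc=cv2.minAreaRect(W[h][:,:2].astype(np.float32)); print(" holder",np.round(rc[0]+rc[1],1),rc[2],W[h][:,2].mean(),h.sum())
        k=ok&(W[...,2]>60)&(W[...,2]<105)&(np.hypot(W[...,0]-rc[0][0],W[...,1]-rc[0][1])<45)
        print(" pin",W[k].mean(0).round(1),np.round(W[k][:,2].max(),1),k.sum())
        kt=k&(W[...,2]>W[k][:,2].max()-8); rr=cv2.minAreaRect(W[kt][:,:2].astype(np.float32)); print(" piN top",np.round(rr[0]+rr[1],1),rr[2])
E
python3 meas.py
```

```text
pics/top0.npz n [-0.492  0.082  0.866] tilt 29.95 rect [238.4 198.5] 89.92 o [564.8 -47.2 134.2] k 4946 yaw -9.48
 bracket [ -5.1 -37.3  41.4  40.8] 0.4081033170223236 35.13384769918138 314
 grip [-4.6 35.1 13.3 45.2] 71.44767761230469 52.74940604068495 132
 tab [-61.   54.   15.1] 175 angle -1.2439160585375812
 holder [441.4 301.9  58.   54.8] 89.86312866210938 43.492579329515756 368
 pin [441.1 299.4  81.1] 89.9 93
 piN top [441.1 302.4  11.6  26.4] 23.358083724975586
pics/side0.npz n [-0.493  0.082  0.866] tilt 29.95 rect [197.8 241.4] 0.42 o [567.2 -48.9 135.8] k 3167 yaw -9.46
 bracket [ -5.  -36.1  42.5  39.7] 89.49539947509766 35.32522044610212 171
 grip [-5.3 35.9 16.2 43.7] 74.83074951171875 53.1150066443414 66
 tab [-59.3  53.9  15.1] 108 angle -1.2353887650404856
 holder [443.8 302.1  65.6  61. ] 88.91835021972656 45.22558215591038 191
 pin [443.1 298.1  78.3] 91.2 67
 piN top [443.8 301.2  13.4  25.7] 29.51907730102539
```

Both views agree on the panel pose (origin about (566,-48,135), tilt 29.95°), and the knob is at θ≈1.9. Next I check that the arm can reach the whole turn.

```bash
cat >> h.py <<'E'
O=np.array([566.,-48,135.]); n=np.array([-.4925,.082,.866]); n/=np.linalg.norm(n)
_y=np.cross(n,[0,0,1.]); _y/=np.linalg.norm(_y); _y*=np.sign(_y[1])
PR=np.stack([np.cross(_y,n),_y,n],1)
G=r.grip_point_offset
def pw(p): return O+PR@np.array(p,float)
def wp(w): return PR.T@(np.array(w)-O)
def att(zdir,close):   # tool z, closing line y
    z=np.array(zdir,float);z/=np.linalg.norm(z); y=np.array(close,float); y-=z*(y@z); y/=np.linalg.norm(y)
    return Ro.from_matrix(np.stack([np.cross(y,z),y,z],1)).as_quat(scalar_first=True)
def patt(th,s=1): # tool along -n, closing along knob-x at knob angle th
    return att(-n,s*(PR@[np.cos(th),-np.sin(th),0]))
def pt(g): return pw(np.array(g,float)+[0,0,G])  # tcp for grasp point g in panel coords
E
python3 - <<'E'
from h import *
for s in(1,-1):
    for th in(1.9,1.4,.9,.4,0,-.1):
        for h in(42,140):
            q=r.inverse_kinematics(pt([-5,35,h]),patt(th,s)); print(s,th,h,None if q is None else np.round(q,2))
    for a in (0,1.57):
        q=r.inverse_kinematics(pt([-5,-35,62]),patt(a,s)); q2=r.inverse_kinematics(pt([-5,-35,110]),patt(a,s)); print("pin",s,a,q is not None and np.round(q,2),q2 is not None and np.round(q2,2))
    c=np.array([np.cos(.45),np.sin(.45),0])*s
    for z in (73,200):print("pick",np.round(r.inverse_kinematics([442.5,301.5,z+G],att([0,0,-1],c)),2))
E
```

```text
1 1.9 42 [-0.16 -0.04 -0.73  0.36 -0.   -2.81]
1 1.9 140 [-0.16 -0.22 -0.65  0.62 -0.   -2.81]
1 1.4 42 [-0.16 -0.04 -0.73  0.36 -0.    2.97]
1 1.4 140 [-0.16 -0.22 -0.65  0.62 -0.    2.97]
1 0.9 42 [-0.16 -0.04 -0.73  0.36 -0.    2.47]
1 0.9 140 [-0.16 -0.22 -0.65  0.62 -0.    2.47]
1 0.4 42 [-0.16 -0.04 -0.73  0.36 -0.    1.97]
1 0.4 140 [-0.16 -0.22 -0.65  0.62 -0.    1.97]
1 0 42 [-0.16 -0.04 -0.73  0.36 -0.    1.57]
1 0 140 [-0.16 -0.22 -0.65  0.62 -0.    1.57]
1 -0.1 42 [-0.16 -0.04 -0.73  0.36 -0.    1.47]
1 -0.1 140 [-0.16 -0.22 -0.65  0.62 -0.    1.47]
pin 1 0 [-0.34 -0.1  -0.73  0.42  0.09  1.42] [-0.36 -0.19 -0.69  0.55  0.1   1.4 ]
pin 1 1.57 [-0.34 -0.1  -0.73  0.42  0.09  2.99] [-0.36 -0.19 -0.69  0.55  0.1   2.97]
pick [ 0.45  0.36 -0.35  0.86  0.    1.57]
pick [ 0.45  0.26 -0.15  1.16  0.    1.57]
-1 1.9 42 [-0.16 -0.04 -0.73  0.36 -0.    0.33]
-1 1.9 140 [-0.16 -0.22 -0.65  0.62 -0.    0.33]
-1 1.4 42 [-0.16 -0.04 -0.73  0.36 -0.   -0.17]
-1 1.4 140 [-0.16 -0.22 -0.65  0.62 -0.   -0.17]
-1 0.9 42 [-0.16 -0.04 -0.73  0.36 -0.   -0.67]
-1 0.9 140 [-0.16 -0.22 -0.65  0.62 -0.   -0.67]
-1 0.4 42 [-0.16 -0.04 -0.73  0.36 -0.   -1.17]
-1 0.4 140 [-0.16 -0.22 -0.65  0.62 -0.   -1.17]
-1 0 42 [-0.16 -0.04 -0.73  0.36 -0.   -1.57]
-1 0 140 [-0.16 -0.22 -0.65  0.62 -0.   -1.57]
-1 -0.1 42 [-0.16 -0.04 -0.73  0.36 -0.   -1.67]
-1 -0.1 140 [-0.16 -0.22 -0.65  0.62 -0.   -1.67]
pin -1 0 [-0.34 -0.1  -0.73  0.42  0.09 -1.73] [-0.36 -0.19 -0.69  0.55  0.1  -1.74]
pin -1 1.57 [-0.34 -0.1  -0.73  0.42  0.09 -0.16] [-0.36 -0.19 -0.69  0.55  0.1  -0.17]
pick [ 0.45  0.36 -0.35  0.86  0.   -1.57]
pick [ 0.45  0.26 -0.15  1.16  0.   -1.57]
```

Run:
```python
from h import *
r.move_to(pt([-5,35,150]),patt(1.9,-1)); r.move_gripper(48,40)
snap("wrist","w1.png"); s=r.get_state(); print(s["t"],s["position"],pt([-5,35,150]),s["gripper_width"])
from meas import panel
o,R,W,p,ok=panel("pics/w1.npz")
np.set_printoptions(precision=3,suppress=True); print(R,PR)
q=wp(0) if 0 else (W-O)@PR
for nm,ce,rad,z in(("grip",(-5,35),35,54),("brk",(-5,-35),32,36)):
    g=ok&(np.hypot(q[...,0]-ce[0],q[...,1]-ce[1])<rad)&(abs(q[...,2]-z)<4)
    if g.any():
        rc=cv2.minAreaRect(q[g][:,:2].astype(np.float32));print(nm,np.round(rc[0]+rc[1],1),rc[2],q[g][:,2].mean(),g.sum())
```

```text
bash:   524 Killed                     python3 - <<'E'
from h import *
r.move_to(pt([-5,35,150]),patt(1.9,-1)); r.move_gripper(48,40)
snap("wrist","w1.png"); s=r.get_state(); print(s["t"],s["position"],pt([-5,35,150]),s["gripper_width"])
from meas import panel
o,R,W,p,ok=panel("pics/w1.npz")
np.set_printoptions(precision=3,suppress=True); print(R,PR)
q=wp(0) if 0 else (W-O)@PR
for nm,ce,rad,z in(("grip",(-5,35),35,54),("brk",(-5,-35),32,36)):
    g=ok&(np.hypot(q[...,0]-ce[0],q[...,1]-ce[1])<rad)&(abs(q[...,2]-z)<4)
    if g.any():
        rc=cv2.minAreaRect(q[g][:,:2].astype(np.float32));print(nm,np.round(rc[0]+rc[1],1),rc[2],q[g][:,2].mean(),g.sum())
E
```

View pics/w1.png

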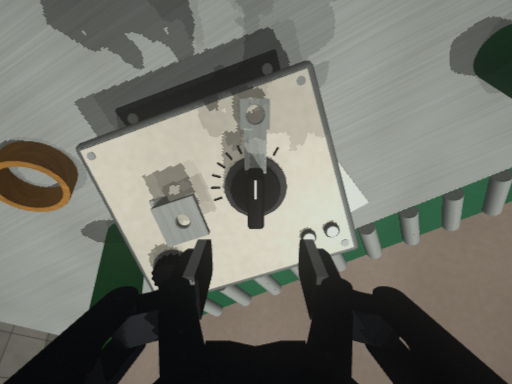

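The wrist picture shows the knob at (255,190), tab hole at (255,115) and bracket hole at (182,220), with the bar between the open fingers. My full SVD ran out of memory, so I'll use the thin one.

```bash
sed -i 's/svd(Q-c)/svd(Q-c,full_matrices=False)/' meas.py
cat > m2.py <<'E'
from h import *
from meas import panel
np.set_printoptions(precision=3,suppress=True)
def go(fn,grip=True):
    o,R,W,p,ok=panel(fn)
    print("o shift in panel",wp(o)); q=(W-O)@PR
    for nm,ce,rad,z in(("grip",(-5,35),35,54),("brk",(-5,-35),32,36)):
        g=ok&(np.hypot(q[...,0]-ce[0],q[...,1]-ce[1])<rad)&(abs(q[...,2]-z)<4)
        if g.any():
            rc=cv2.minAreaRect(q[g][:,:2].astype(np.float32));print(nm,np.round(rc[0]+rc[1],1),rc[2],q[g][:,2].mean(),g.sum())
if __name__=="__main__":
    import sys; go(sys.argv[1])
E
python3 m2.py pics/w1.npz; python3 -c "
from h import *; s=r.get_state(); print(s['t'],s['position'],pt([-5,35,150]),s['gripper_width'])"
```

```text
pics/w1.npz n [-0.493  0.082  0.866] tilt 30.01 rect [197.8 237.8] 0.02 o [566.7 -48.2 136.5] k 27314 yaw -9.48
o shift in panel [ 1.364 -0.087  0.936]
grip [-3.7 35.  13.9 45.4] 71.72154235839844 53.5092038540843 878
brk [ -3.3 -37.6  42.   40.5] 89.87247467041016 35.84379234575825 1805
2.7417 [417.37239222  12.31275183 396.45514157] [417.35335696  12.2310971  396.47367067] 48.20227246497646
```

```bash
sed -i 's/O=np.array(\[566.,-48,135.\])/O=np.array([566.,-48,135.])+np.array([.6,-.1,.8])/' h.py
python3 - <<'E'
from h import *
np.set_printoptions(precision=2,suppress=True)
r.move_to(pt([-5,35,120]),patt(1.89,-1))
print(r.line_to(pt([-5,35,42]),velocity=80,force_limit=12))
r.move_gripper(0,60)
def rep(x):
    s=r.get_state(); print(x,s["t"],"w",s["gripper_width"],s["grasp_force"],"F",PR.T@s["wrist_force"],"M",PR.T@s["torque"],"p",wp(s["position"]),"q6",s["qpos"][5])
rep("grip")
for th in(1.5,1.0,.5,.2,.08,.02,-.03,-.07):
    r.set_joints(r.inverse_kinematics(pt([-5,35,42]),patt(th,-1))); rep(th)
snap("top","top1.png")
E
```

```text
False
grip 4.5167 w 13.095747209311067 58.60117435455322 F [-1.1   0.03  7.51] M [-0.11  0.69 -0.02] p [ -4.76  34.97 197.2 ] q6 0.3205664109985036
1.5 4.975 w 13.215124436183457 58.82221519947052 F [-1.    1.    7.52] M [0.06 0.7  0.04] p [ -4.75  35.11 197.19] q6 -0.06982434983339184
1.0 5.525 w 13.031027221518562 58.85776162147522 F [-1.19  1.69  6.89] M [0.16 0.75 0.06] p [ -4.84  35.29 197.18] q6 -0.5697582015744926
0.5 6.075 w 13.326779409613291 58.95315885543823 F [-1.27  1.7   7.73] M [0.35 0.78 0.09] p [ -5.01  35.41 197.18] q6 -1.0697464338908529
0.2 6.4667 w 13.256894603027774 59.02950882911682 F [-1.92  1.64  7.41] M [0.3  0.87 0.08] p [ -5.14  35.45 197.19] q6 -1.3698300709173565
0.08 6.7167 w 12.647433988683499 59.05986964702606 F [-3.18  1.49  8.97] M [0.26 0.88 0.02] p [ -5.22  35.46 197.17] q6 -1.4900283833484516
0.02 6.9667 w 13.070299866595022 59.08074080944061 F [-2.84  2.2   8.78] M [0.35 0.88 0.09] p [ -5.24  35.46 197.18] q6 -1.5498255640452223
-0.03 7.2167 w 13.152488892475269 63.733989000320435 F [-2.09  3.02  9.38] M [ 0.47  0.97 -1.12] p [ -5.23  35.41 197.19] q6 -1.5970684619879685
-0.07 7.4667 w 13.173374441195325 84.68785475939512 F [-2.64  2.51 11.08] M [ 0.61  0.97 -2.16] p [ -5.22  35.37 197.26] q6 -1.6350539636950976
```

Moment jumps at θ≈0: the end stop is reached. I relax slightly, release, retreat and check.

Run:
```python
from h import *
r.set_joints(r.inverse_kinematics(pt([-5,35,42]),patt(-.025,-1)))
r.move_gripper(40); r.line_to(pt([-5,35,110]),velocity=150)
r.move_to(pt([-15,0,130]),patt(0,-1)); r.move_gripper(60)
snap("wrist","w2.png"); print(r.get_state()["t"])
import m2; m2.go("pics/w2.npz")
```

```text
9.4167
pics/w2.npz n [-0.493  0.083  0.866] tilt 30.01 rect [197.4 237.3] 0.12 o [566.5 -48.9 136.4] k 33571 yaw -9.52
o shift in panel [ 0.34  -0.846  0.544]
grip [-4.3 33.8 45.7 13.5] 89.79374694824219 53.129450361683006 875
brk [ -4.5 -38.5  39.9  40.7] 0.3745787739753723 35.492343220096366 2546
```

View pics/w2.png

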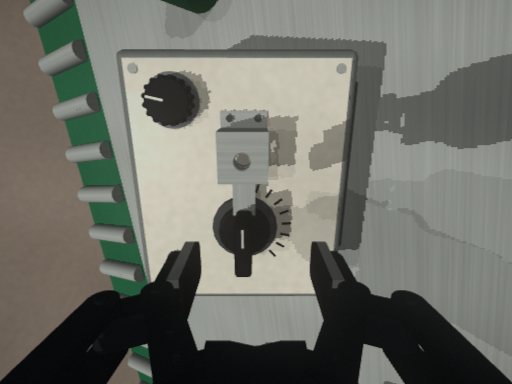

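The tab now lies under the bracket, with the bracket hole at (241,160) and the knob bar along y. Now to the pin.

Run:
```python
from h import *
np.set_printoptions(precision=2,suppress=True)
f=np.load("pics/w2.npz"); g=f["p"][145:176,226:257].astype(np.uint8); gr=cv2.cvtColor(g,cv2.COLOR_RGB2GRAY)
print(gr[::2,::2])
W=cloud(f["d"],f); d=(np.linalg.inv(f["K"])@[241,160,1])@f["R"]; c=-f["R"].T@f["t"]
k=(36-wp(c)[2])/(PR.T@d)[2]; print("hole",wp(c)+k*(PR.T@d))
c0=np.array([np.cos(.43),np.sin(.43),0])*-1
r.move_to([443,301.7,190+G],att([0,0,-1],c0)); p,d,c=snap("wrist","w3.png"); print(r.get_state()["t"])
W=cloud(d,c); k=(d>0)&(W[...,2]>80)&(W[...,2]<95)&(np.hypot(W[...,0]-443,W[...,1]-302)<35)
rc=cv2.minAreaRect(W[k][:,:2].astype(np.float32)); print("grip",rc,W[k][:,2].mean(),k.sum())
h=(d>0)&(abs(W[...,2]-45)<3)&(np.hypot(W[...,0]-443,W[...,1]-302)<50); rc=cv2.minAreaRect(W[h][:,:2].astype(np.float32)); print("holder",rc,W[h][:,2].mean())
```

```text
[[149 148 147 147 146 146 146 146 145 145 146 144 145 146 144 144]
 [150 149 150 150 150 148 149 150 149 149 149 149 147 148 149 150]
 [147 146 146 147 146 146 146 145 145 146 147 146 145 146 146 146]
 [150 150 149 149 149 148 149 149 148 149 148 147 147 147 148 147]
 [143 143 142 142 142 141 119 107 112 119 134 142 142 141 141 141]
 [143 143 142 143 138 116 131 100 100 100 102 129 141 142 143 142]
 [146 146 146 145 112 142 107 101 101  98  99 111 146 146 145 146]
 [148 148 148 141  83 142 100 100 100  98  98 109 136 145 146 146]
 [144 143 144 127  73  85 101 100  99  99  99  99 126 144 142 143]
 [143 143 143 130  76  74  78 100  99  99 100  93 106 144 142 143]
 [149 147 147 146  92  69  74  72  72  73  75  84 137 147 146 148]
 [150 150 150 149 133  88  70  78  75  83  87 105 148 147 148 149]
 [145 144 144 144 143 128  97  79  74  85 121 140 142 143 143 144]
 [145 144 144 144 144 144 140 134 129 136 141 142 142 142 142 142]
 [145 145 145 145 144 144 144 145 143 144 144 144 144 144 143 144]
 [145 145 144 144 144 144 143 143 145 144 144 144 145 144 144 144]]
hole [ -3.37 -37.    36.  ]
10.7667
grip ((443.7107849121094, 300.17095947265625), (11.179338455200195, 25.666522979736328), 24.49355125427246) 88.14919714645958 426
holder ((443.153076171875, 300.6031799316406), (60.31238555908203, 60.380760192871094), 0.025446239858865738) 45.743176834362814
```

View pics/w3.png

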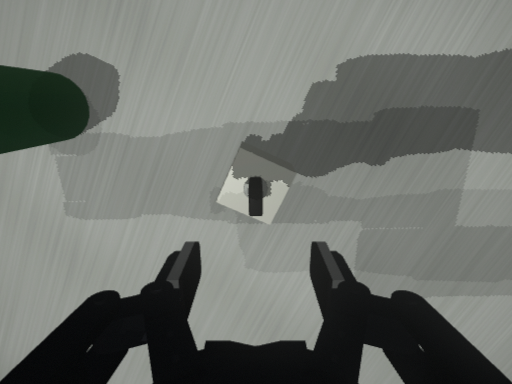

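The grip is at (255,196), centred between the fingers at 24.5°. The block sits 0.5 mm from where it should be. Grasping now.

Run:
```python
from h import *
np.set_printoptions(precision=2,suppress=True)
c0=-np.array([np.cos(.4276),np.sin(.4276),0])
r.move_gripper(50); r.move_to([443.4,301,130+G],att([0,0,-1],c0))
print(r.line_to([443.4,301,73+G],velocity=70,force_limit=8)); r.move_gripper(0,50)
s=r.get_state(); print(s["t"],s["position"],s["gripper_width"],s["grasp_force"],s["wrist_force"])
print(r.line_to([443.4,301,73+60+G],velocity=80,force_limit=15)); r.line_to([443.4,301,210+G])
s=r.get_state(); print(s["t"],s["position"],s["gripper_width"],s["grasp_force"],s["wrist_force"])
p,d,c=snap("wrist","w4.png"); snap("side","s4.png"); 
cv2.imwrite("pics/w4c.png",cv2.resize(p[130:384,130:390][:,:,::-1],None,fx=2,fy=2))
```

```text
False
12.775 [443.61 301.09 228.15] 11.106825714532466 49.16390419006348 [ 0.36 -0.68  2.53]
False
14.3417 [443.17 300.87 363.8 ] 11.479550432523578 49.0121591091156 [ 0.29 -0.06 -0.58]
```

View pics/w4c.png

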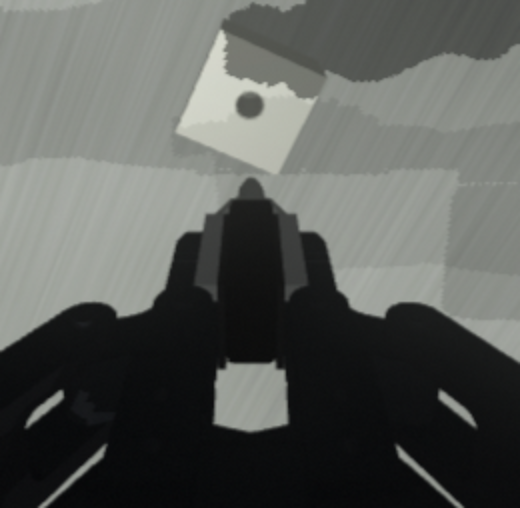

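The pin is held between the pads with its steel end showing at crop (250,180), and the block hole is empty at (250,105). I compare the held pin with its expected projection.

Run:
```python
from h import *
np.set_printoptions(precision=1,suppress=True)
f=np.load("pics/w4.npz"); s=r.get_state(); T=Ro.from_quat(s["ee_rot"],scalar_first=True).as_matrix()
def proj(v): 
    c=f["K"]@(f["R"]@(np.array(s["position"])+T@np.array(v))+f["t"]); return c[:2]/c[2],c[2]
for nm,v in(("tip",(0,0,G+62)),("origin",(0,0,G+28)),("collar-x",(-12,0,G+28)),("collar+x",(12,0,G+28)),("top-x",(-13,0,G-15)),("top+x",(13,0,G-15)),("tip+1x",(1,0,G+62)),("tip+y",(0,1,G+62))):
    print(nm,*proj(v))
g=cv2.cvtColor(f["p"],cv2.COLOR_RGB2GRAY)
print(g[212:236:2,244:268:2]); print(f["d"][212:236:2,244:268:2])
print("col",g[290:322,255])
W=cloud(f["d"],f); V=(W-np.array(s["position"]))@T
m=(f["d"]>0)&(abs(V[...,0])<20)&(abs(V[...,1])<13)&(V[...,2]>G-20)&(V[...,2]<G+70)
for a in range(int(G-20),int(G+70),6):
    k=m&(V[...,2]>=a)&(V[...,2]<a+6)
    if k.sum()>3: print(a-G,k.sum(),V[k].min(0),V[k].max(0))
```

```text
tip [256.2 221. ] 203.56754700096536
origin [256.4 243.8] 171.29210625062015
collar-x [256.3 261.3] 175.06533087033495
collar+x [256.4 225.5] 167.51888163090535
top-x [256.6 312. ] 134.56082648281574
top+x [256.7 263.9] 126.38550647343368
tip+1x [256.2 219.7] 203.25311161598916
tip+y [257.6 221. ] 203.56603188706262
[[135 134 134 129 129 135 164 185 184 184 184 183]
 [151 133 132 129 129 129 132 135 150 179 183 184]
 [134 142 129 128 136 132 137 131 133 137 149 178]
 [154 151 145 146 148 124 130 152 151 158 153 153]
 [154 149 147 148 108  64  65  95 155 156 155 151]
 [151 146 149 125  63  63  65  65 121 155 154 150]
 [150 147 149  64  61  64  64  64  64 155 152 150]
 [147 148 139  62  63  64  63  64  62 128 150 151]
 [147 150 101  64  64  64  64  64  63 102 140 152]
 [ 97  48  37  36  35  36  37  36  35  36  43  93]
 [ 61  31  31  31  30  30  29  30  31  30  29  55]
 [ 60  29  30  30  30  30  29  29  30  30  29  56]]
[[357.9 358.4 357.1 357.9 358.6 359.5 358.6 310.1 309.6 309.8 309.  310.4]
 [359.8 358.7 357.8 359.9 358.8 359.  359.6 358.8 358.9 310.4 309.1 310.3]
 [359.7 359.9 360.5
[... 912 characters left out ...]
[ 13.7  11.7 140. ]
-14.700000000000017 450 [-12.9 -12.8 140. ] [ 14.   12.9 146. ]
-8.700000000000017 346 [  7.8 -12.9 146. ] [ 13.9  12.9 152. ]
-2.700000000000017 291 [  7.3 -12.7 152. ] [ 13.9  13.  158. ]
3.299999999999983 270 [  7.8 -12.7 158. ] [ 13.7  12.9 164. ]
9.299999999999983 192 [  8.  -12.6 164. ] [ 13.9  12.5 170. ]
15.299999999999983 86 [  8.5  -8.2 170. ] [ 13.9   5.4 176. ]
21.299999999999983 96 [  6.  -10.8 176.3] [ 12.4   9.8 181.9]
39.29999999999998 14 [  3.1  -4.1 196.6] [  5.    2.4 199.8]
45.29999999999998 49 [  0.4  -4.9 200.2] [  4.9   3.8 205.9]
51.29999999999998 19 [  0.7  -4.3 206.1] [  4.6   3.9 211.9]
57.29999999999998 4 [  2.5  -1.6 212.3] [  3.4   1.2 214.4]
```

The tip is within 0.7 mm of nominal. Moving to the bracket and inserting under a force limit.

Run:
```python
from h import *
np.set_printoptions(precision=2,suppress=True)
H=np.array([-4.9,-34.8,0])
def rep(x,b=""):
    s=r.get_state(); print(x,b,s["t"],s["gripper_width"],"F",PR.T@s["wrist_force"],"gp",wp(s["position"])-[0,0,G])
r.move_to(pt(H+[0,0,150]),patt(0,-1)); r.line_to(pt(H+[0,0,106]),velocity=100); r.dwell(.2); rep("pre")
p,d,c=snap("wrist","w5.png")
b=r.line_to(pt(H+[0,0,84]),velocity=30,force_limit=6); rep("bracket",b)
if not b:
    b=r.line_to(pt(H+[0,0,70]),velocity=30,force_limit=6); rep("tab",b)
    if not b: b=r.line_to(pt(H+[0,0,61]),velocity=15,force_limit=8); rep("seat",b)
snap("wrist","w6.png")
```

```text
pre  16.6417 11.403197942493406 F [-0.59  1.02 -1.04] gp [ -4.43 -34.77 106.6 ]
bracket False 17.575 11.41759406459918 F [-0.65 -0.29 -0.42] gp [ -4.84 -34.8   84.02]
tab False 18.1917 11.699937859089555 F [-0.66 -0.1  -0.32] gp [ -5.   -34.79  69.82]
seat True 18.6667 11.425599520924226 F [-0.04  0.54  5.87] gp [ -4.81 -34.79  63.67]
```

Both holes passed without contact and the collar seated at 63.7 (expected 64). Release and retreat.

Run:
```python
from h import *
H=np.array([-4.9,-34.8,0])
r.move_gripper(40); r.line_to(pt(H+[0,0,120]),velocity=100); r.move_to(pt([-25,-10,150]),patt(0,-1)); r.dwell(.3)
p,d,c=snap("wrist","w7.png"); snap("top","top7.png"); s=r.get_state(); print(s["t"],s["wrist_force"])
q=(cloud(d,c)-O)@PR
for z in(79,54): 
    g=(d>0)&(abs(q[...,2]-z)<3)&(abs(q[...,0])<40)&(abs(q[...,1])<70)
    rc=cv2.minAreaRect(q[g][:,:2].astype(np.float32));print(z,rc,q[g][:,2].mean())
a=cv2.imread("pics/top7.png"); cv2.imwrite("pics/f.png",np.hstack([p[:,:,::-1],a])[:, :] if 0 else cv2.resize(np.hstack([p[:,:,::-1],a]),(800,300)))
```

```text
20.5083 [-0.78340962  0.0669795   0.11440461]
79 ((-6.795114040374756, -35.23774719238281), (25.657325744628906, 11.400904655456543), 88.02012634277344) 78.35567961774437
54 ((-4.994479656219482, 4.358127593994141), (105.1906509399414, 13.870132446289062), 89.52172088623047) 53.265697000134914
```

View pics/f.png

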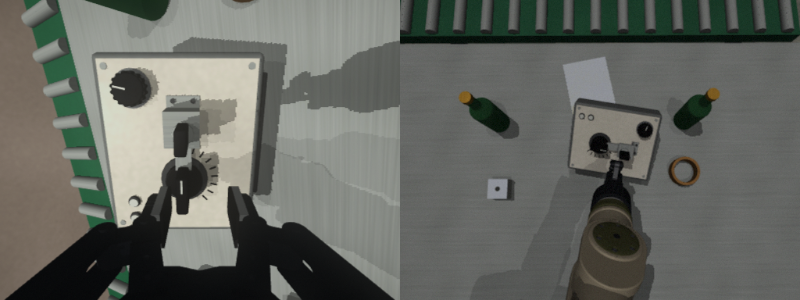

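The pin stands in the bracket with its grip top at 78.4 mm (expected 79), the knob is at its stop, and the dial, bottles and tape look unmoved. Handing in.

```bash
python3 -c "
from h import *; print(r.hand_in())"
```

```text
the job is handed in; nothing more can be done
None
```

The job is done and handed in at about 20.5 s: the isolator knob is at its off stop, and the locking pin is through bracket and tab with its collar seated. The gripper has let go and is clear, and the dial, bottles and tape roll were not touched.

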